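# Squeeze the snap-fit cover off the cork box

## Robot

A 7-joint arm with a two-finger parallel gripper is mounted at the origin on a cart in front of the work surface, level with it; the furniture and walls round the work are solid. World frame = base frame: x ahead of the robot, y to its left, z up, the work surface at z = 0. Lengths are in mm, angles in rad, forces in N, time in s.
With the tool pointing down it reaches from about 400 to 850 mm from the base axis. Payload 6.9 kg.
Tool frame: the origin (TCP) lies on the centre line of the jaws, within the pads' length; the fingertips stand 25 mm ahead of it and the grasp point (between the pads) lies 6 mm ahead of it; z points along the fingers, x is the direction in which the jaws open and shut, and the axes are right-handed (so a half turn about z gives the same grasp; the last joint's range is limited). The gripper opens to 85 mm and grips with 20 to 120 N. Pads are 22 mm wide; open, the fingers measure 114 mm over their backs; the gripper's body (76 mm by 85 mm) begins 54 mm behind the grasp point. The pads swing forward as they close: fully open they stand 13 mm farther back than shut.
Start: joints at [1.409, 0.507, -0.238, 1.5, 0.126, 1.149, -0.155], TCP at [164.749, -602.885, 256.275] pointing down, gripper open.
Joint ranges: [-3.08, 3.08], [-0.24, 2.05], [-1.43, 1.35], [0, 2.5], [-1.52, 4.66], [0.17, 1.96], [-2.89, 2.89]. Speed limits (rad/s): [2.39, 2.39, 3.14, 3.14, 3.14, 3.14, 3.14].

## Interface

Orientations are given as a rotation vector (axis times angle).
In Python, from bench import sensors, cams, ticket, finder gives the robot as it stands.
- The arm moves only by the tool apply_moves, never from a script. Its argument "rows" is a list that holds one entry, the list of rows, each a list of 6 numbers: the shift along the tool's x, y, z in mm, then the turn, a rotation vector about the tool's x, y, z in rad. A call has 1 to 20 rows; each row is the pose to reach, as a shift and turn from the pose commanded when the call began, along the tool's axes at that moment; what a row does not reach only later rows make up. A row lasts 1/10 s, in which the tool goes at most 50 mm and 8.59 degrees, less where a joint would pass 70% of its speed; a pose out of reach is approached as far as the arm can. A call with a gripper value outside its range is refused whole. "claw" is the finger opening in mm, from 0 to 85.4, set as the call begins (left out, the last holds). The fingers move at their own pace and stop on an object; the grip force is fixed at half the most. Time passes only in rows, so rows that repeat a pose let the fingers close. It gives the time, the measured TCP pose, the force and the opening at its end, in the units of the state.
- sensors.get_obs(): the state, without advancing time (a new reading comes with each control period).
- cams.grab_frame(name): name is "scene" or "top"; returns (picture, depth): 400x640x3 uint8, red, green, blue; 400x640 float32, mm along the optical axis (not along the pixel's ray), 0 where there is no reading.
- cams.get_calibration(name): a dict with "fx", "fy", "cx", "cy" (pixels), "R" (3x3) and "t" (3): a world point X has camera coordinates R X + t. Camera axes: x right, y down, z forward; pixel columns grow to the right and rows downward; lengths in mm; the calibration is good to about 2 mm. A picture is of the moment at which its call begins. get_calibration takes no time and is no camera call.
- ticket.close_job(): hands the job in, once; it reports no verdict.
Trained networks look in the newest picture that a camera, given by its name, has taken for a name from the list of things; names that differ only in an ending like _2 or _b are one class to them, and where a whole thing is asked for, a point or a joint stands for the part that bears it (a point fixed in the world has none). Each returns a list of dicts, best first, with "conf" (0 to 1); they miss things now and then, are a little off and sometimes report something else, mostly with a low value. They report only what shows in the picture. A call takes as long as a camera call. They do not tell look-alikes from the thing itself.
- finder.look_for(camera, name): "bbox" ([centre column, centre row, width, height] in pixels, round what is visible of it).
- finder.spot_point(camera, name): "location" ([column, row] in pixels: a listed point, or the origin of a listed thing).
The state is a dict: "time_s": time; "joint_pos": joint angles; "qvel": joint speeds; "effort": joint torques, N m; "eef_pos": TCP position; "eef_rot": TCP orientation; "wrist_force": force on the tool from outside, world axes, zero at the start; "torque": the same for the moment, N m; "opening": opening from 0.0 (shut) to 1.0 (fully open).
Only numpy, scipy, OpenCV 4.12 (cv2) and the standard library are available. Lean on these libraries where they do the work, as an engineer would, in place of code of your own. Each camera call takes 0.05 s, during which the arm holds its last target.

## Task

Open the cork box: squeeze the two side tabs of its snap-fit cover together so that the catches let go, lift the cover straight off and stand it, right way up, in the middle of the dark bar mat, without dropping it. Leave the box standing where it is and do not disturb the jigger, the tumbler or the bottle opener.

Things in the scene. Friction and masses are not known exactly. Their poses are not given: they have to be found in the camera images.
- cork_box: Narrow metal box, 150 (its x) x 48 (its y) x 60 mm high, open on top under the cover, walls 4 mm, about 0.9 kg, loose on the worktop. Origin: centre of its underside; z up. It may stand on the left or the right of the work area.
- cover: Grey plastic snap-fit cover, 0.12 kg: block 150 x 48 x 25 mm on the box's rim, a spring tab amid each long side. Origin: midway between the tabs at their mid height, 75 mm above the box's underside when seated, 10 mm below the cover's top; x along it, y to the left tab. Four tongues reach 41 mm below the origin into the box; set down flat it stands on them, origin 41 mm up. Clear of the box once raised 30 mm.
- tab_left (a joint): Tab on the cover's +y side: 0 = out, latched; up to 0.007 m pressed inward; unhooked from about 0.0045 m. Spring 2.4 N at rest, 6.6 N pressed; returns when let go. Pressing face looks to +y, 36 mm long (x), 22 mm high, its centre 33.5 mm from the cover's origin, standing out 9.5 mm from the cover's side. Over both tabs: 67 mm at rest, 53 mm when both are pressed home.
- tab_right (a joint): The same tab, mirrored, on the cover's -y side.
- bar_mat: Dark rubber bar mat, 150 (x) x 240 (y) x 5 mm, fixed on the worktop. Origin: centre of its underside. On the opposite side of the work area to the box.
- jigger: Steel double jigger, 44 mm wide, 88 mm tall, standing between box and mat; origin at its underside.
- tumbler: Glass tumbler, 84 mm wide, 106 mm tall, standing farther back between box and mat; origin at its underside.
- opener: Flat bottle opener, 154 x 45 x 11 mm, lying between box and mat; origin at its underside.
Not all that is in view belongs to the job. What is shaped like the cover but green is not meant.

How it is judged (in metres and radians):
On the way, in this order (a step that is already met when the one before it is completed fails the run):
1. both side tabs are pressed in at once while the cover sits on the box (value of joint each of tab_left, tab_right above 0.0045 m and z of cover in the frame of cork_box below 0.085 m), for 0.1 s.
2. the cover is lifted clear of the box (z of cover in the frame of cork_box above 0.105 m), for 0.1 s.
At the end, for the whole second after the job is handed in: The cover stands level (within 0.08 rad) and right way up on the bar mat, its centre within 45 mm of the mat's centre, at rest, both tabs sprung out; the box stands upright on the worktop within 50 mm of where it was (horizontal distance between cover and bar_mat below 0.045 m and height (world z) of cover between 0.041 and 0.051 m and angle between cover's own z axis and vertical below 0.08 rad and linear speed of cover below 0.02 m/s and value of joint each of tab_left, tab_right below 0.002 m and angle between cork_box's own z axis and vertical below 0.05 rad and height (world z) of cork_box below 0.01 m and distance of cork_box from where it was at the start of the episode below 0.05 m); the robot touches nothing.
It fails at once if the box is lifted or tipped (height (world z) of cork_box above 0.025 m or angle between cork_box's own z axis and vertical above 0.3 rad).
It fails at once if the cover is let fall: in the air more than 2 cm above its place with nothing holding it (contact force between cover and anything else below 0.01 N and height (world z) of cover above 0.066 m and (horizontal distance between cover and cork_box above 0.08 m or z of cover in the frame of cork_box above 0.095 m)).
It fails at once if jigger, tumbler or opener is disturbed (moved over 30 mm or tipped) (distance of any of jigger, tumbler, opener from where it was at the start of the episode above 0.03 m or angle between any of jigger, tumbler's own z axis and vertical above 0.5 rad).
It also fails if it takes over 45 s, if anything falls off the work surface, if the arm or the gripper's body presses on something with over 40 N, if the wrist force passes 120 N, or if a joint passes its speed limit or range.

## Working session

There is one attempt and no reset: what is moved stays moved. The work goes in short steps, Python scripts to look and compute and a tool call to move; the robot and the scene stay as the last step left them, time stands still between calls to the robot, and variables do not carry over. Pictures are saved under pics/ and viewed, and the job is handed in when it is done.

Besides the shell and the picture viewer there is one more tool, called after "Emit:" as name([rows], argument=value, ...), one row to a line, values as JSON. apply_moves: Moves the arm, as the interface text tells. Its arguments: {"type":"object","properties":{"rows":{"type":"array"},"claw":{"type":"number"}},"required":["rows"]}

```bash
ls; mkdir -p pics; cat > h.py <<'E'
import numpy as np, cv2
from bench import sensors, cams, ticket, finder
def save(n,p): cv2.imwrite('pics/'+n,cv2.cvtColor(p,cv2.COLOR_RGB2BGR))
def world(c,u,v,d):
    K=cams.get_calibration(c);R=np.array(K['R']);t=np.array(K['t'])
    u=np.asarray(u,float);v=np.asarray(v,float);d=np.asarray(d,float)
    P=np.stack([(u-K['cx'])/K['fx']*d,(v-K['cy'])/K['fy']*d,d],-1)
    return (P-t)@R
def cloud(c,dep):
    v,u=np.mgrid[0:dep.shape[0],0:dep.shape[1]]
    return world(c,u,v,dep)
def proj(c,X):
    K=cams.get_calibration(c);p=np.array(K['R'])@np.array(X,float)+np.array(K['t'])
    return p[0]/p[2]*K['fx']+K['cx'],p[1]/p[2]*K['fy']+K['cy']
E
python3 - <<'E'
from h import *
for c in ('top','scene'):
    p,d=cams.grab_frame(c); save(c+'0.png',p); np.save(c+'0.npy',d); np.save(c+'0p.npy',p)
    for n in ['cork_box','cover','tab_left','bar_mat','jigger','tumbler','opener']:
        for r in finder.look_for(c,n)[:3]:
            u,v=r['bbox'][:2]; z=d[int(min(v,399)),int(min(u,639))]
            print(c,n,np.round(r['bbox']),round(r['conf'],2),np.round(world(c,u,v,z)))
s=sensors.get_obs(); print(s['time_s'],s['eef_pos'],s['eef_rot'],s['opening'],s['wrist_force'])
E
```

```text
pics
top cork_box [381. 231.  23.  31.] 0.4 [ 448. -241.   85.]
top cover [444. 228.  32.  46.] 0.74 [ 464. -436.   50.]
top cover [388. 221.  43.  54.] 0.62 [ 478. -264.   86.]
top tab_left [383. 213.   9.  13.] 0.57 [ 501. -248.   85.]
top tab_left [439. 235.   7.  14.] 0.48 [ 443. -417.   57.]
top bar_mat [236. 235.  84.  60.] 0.65 [446. 195.   6.]
top jigger [298. 200.   9.  17.] 0.79 [549.   3.  46.]
top tumbler [390. 222.  39.  50.] 0.68 [ 475. -269.   82.]
top tumbler [382. 229.  29.  28.] 0.55 [ 456. -243.   84.]
top opener [301. 251.  49.  14.] 0.6 [398.  -6.   9.]
scene cover [424. 183.  54.  32.] 0.81 [ 445. -406.   54.]
scene cover [385. 192.  29.  40.] 0.59 [ 472. -261.   82.]
scene tab_left [422. 187.  12.  16.] 0.59 [ 450. -403.   39.]
scene tab_left [390. 192.  11.  16.] 0.51 [ 457. -267.   86.]
scene bar_mat [258. 307. 117.  87.] 0.63 [436. 207.  -0.]
scene jigger [293. 231.  13.  35.] 0.69 [540.  13.  51.]
scene tumbler [266. 208.  28.  43.] 0.66 [634.  30.  81.]
scene opener [332. 272.  50.  36.] 0.58 [401.   2.   4.]
0.8 [ 164.75064536 -602.87686031  256.2857366 ] [-2.49709709e+00  1.90630563e+00  2.51435581e-05] 1.001937916941429 [-0.61091395 -0.17997779  0.49686939]
```

View pics/top0.png

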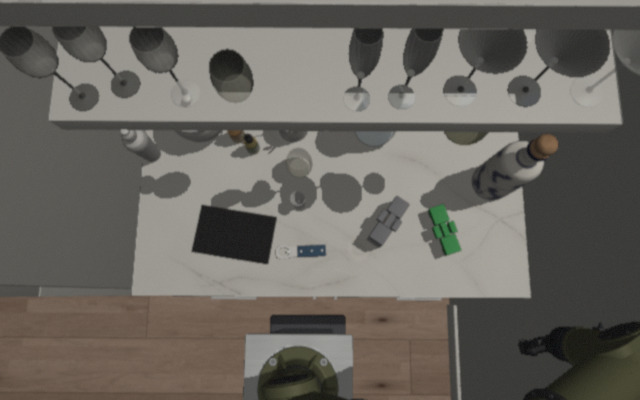

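View pics/scene0.png

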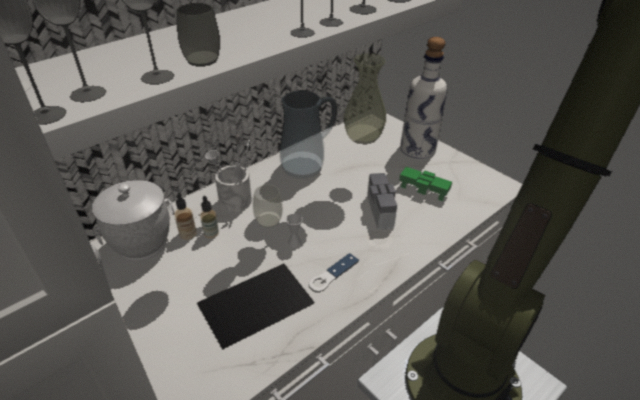

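```bash
python3 - <<'E'
from h import *
p=np.load('top0p.npy'); save('crop1.png',cv2.resize(p[180:270,340:480],None,fx=5,fy=5,interpolation=cv2.INTER_CUBIC))
p=np.load('scene0p.npy'); save('crop2.png',cv2.resize(p[150:240,350:470],None,fx=6,fy=6,interpolation=cv2.INTER_CUBIC))
E
```

```text
(no output)
```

View crop.

Candidates for "cover": grey block on the box, top (388,221) / scene (385,192); green look-alike, top (444,228) / scene (424,183). By the description it's the grey one.

View pics/crop1.png

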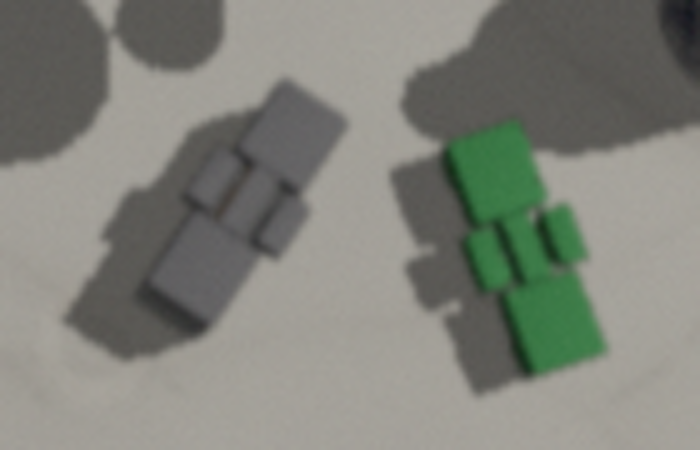

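```bash
python3 - <<'E'
from h import *
d=np.load('top0.npy');p=np.load('top0p.npy').astype(int);W=cloud('top',d)
reg=(W[...,1]<-180)&(W[...,1]>-345)&(W[...,0]>360)&(W[...,0]<570)
m=reg&(W[...,2]>76)&(W[...,2]<100)&(d>0)
X=W[m];print(m.sum(),X.mean(0),np.percentile(X[:,2],[5,50,95]))
r=cv2.minAreaRect(X[:,:2].astype(np.float32));print('rect',r)
mb=m.astype(np.uint8)*255
print(cv2.minAreaRect(np.argwhere(m)[:,::-1].astype(np.float32)))
# top-block main (without tabs): PCA
C=np.cov(X[:,:2].T);w,v=np.linalg.eigh(C);print('pca',np.degrees(np.arctan2(v[1,1],v[0,1])),w)
o=cv2.resize(np.load('top0p.npy')[190:260,355:420],None,fx=8,fy=8,interpolation=cv2.INTER_NEAREST)
for r_,c_ in np.argwhere(m): cv2.circle(o,(int((c_-355+.5)*8),int((r_-190+.5)*8)),1,(255,0,0),-1)
save('mask.png',o)
# mat: dark pixels
g=p.sum(2); mm=(g<90)&(abs(W[...,2])<20)&(abs(W[...,1]-200)<200)&(abs(W[...,0]-440)<150)
Y=W[mm]; print('mat',mm.sum(),cv2.minAreaRect(Y[:,:2].astype(np.float32)),np.median(Y,0))
d2=np.load('scene0.npy');p2=np.load('scene0p.npy').astype(int);W2=cloud('scene',d2)
mm=(p2.sum(2)<90)&(abs(W2[...,2])<20)&(abs(W2[...,1]-200)<200)&(abs(W2[...,0]-440)<150)
Y=W2[mm]; print('mat scene',mm.sum(),cv2.minAreaRect(Y[:,:2].astype(np.float32)),np.median(Y,0))
reg=(W2[...,1]<-180)&(W2[...,1]>-345)&(W2[...,0]>360)&(W2[...,0]<570)
m=reg&(W2[...,2]>79)&(W2[...,2]<100)
X=W2[m];print(m.sum(),X.mean(0),np.percentile(X[:,2],[5,50,95]),cv2.minAreaRect(X[:,:2].astype(np.float32)))
# shelf
s=d>0
print('shelf z',np.median(W[100:112,250:330],(0,1)), W[126,300],W[122,300])
E
```

```text
842 [ 483.19432359 -265.79101999   86.86026567] [82.29121267 86.85040893 91.80411861]
rect ((484.0013427734375, -266.46551513671875), (67.16536712646484, 151.8430938720703), 56.31309127807617)
((389.0384216308594, 219.6923065185547), (23.020057678222656, 50.47771453857422), 33.690067291259766)
pca 145.76617858189786 [ 258.40536101 1886.03784589]
mat 981 ((448.90673828125, 202.5050811767578), (225.54859924316406, 137.4954071044922), 80.97647094726562) [451.17112065 216.41321788   6.60292933]
mat scene 1769 ((454.6153869628906, 248.14187622070312), (147.2443084716797, 146.95703125), 81.2445297241211) [449.78403386 281.34755865   4.95618454]
634 [ 479.13319775 -258.09829197   84.37920132] [80.52074528 84.38755264 87.43786367] ((483.26708984375, -260.6999206542969), (67.19705200195312, 151.700927734375), 52.175071716308594)
shelf z [6.58896555e+02 6.23232896e-01 4.98888676e+02] [624.36115279 -20.75906192 470.3930805 ] [624.35889862 -21.87186118 493.85556947]
```

```bash
cat >> h.py <<'E'
from scipy.spatial.transform import Rotation as Ro
def plan(xyz,deg,s=None):
    s=s or sensors.get_obs()
    R0=Ro.from_rotvec(s['eef_rot']); a=np.radians(deg)
    x=np.array([np.cos(a),np.sin(a),0]);z=np.array([0,0,-1.]);y=np.cross(z,x)
    R1=Ro.from_matrix(np.stack([x,y,z],1))
    return np.round(R0.inv().apply(np.array(xyz)-s['eef_pos']),1),np.round((R0.inv()*R1).as_rotvec(),4)
E
python3 - <<'E'
from h import *
from scipy.optimize import minimize
def outline(x,y,ps,z):
    b=[(-75,-24),(-18,-24),(-18,-33.5),(18,-33.5),(18,-24),(75,-24),(75,24),(18,24),(18,33.5),(-18,33.5),(-18,24),(-75,24)]
    b=np.array(b);c,s=np.cos(ps),np.sin(ps)
    return np.c_[b@np.array([[c,s],[-s,c]])+[x,y],np.full(12,z)]
for c,zlo in (('top',76),('scene',79)):
    d=np.load(c+'0.npy');p=np.load(c+'0p.npy').astype(int);W=cloud(c,d)
    m=((W[...,1]<-180)&(W[...,1]>-345)&(W[...,0]>360)&(W[...,0]<570)&(W[...,2]>zlo)&(W[...,2]<100)).astype(np.uint8)
    def f(q):
        o=np.array([proj(c,P) for P in outline(q[0],q[1],q[2],85)])
        im=np.zeros((400,640),np.uint8);cv2.fillPoly(im,[np.round(o*16).astype(np.int32)],1,shift=4)
        return -(im&m).sum()/(im|m).sum()
    best=min((minimize(f,[484,-264,np.radians(a)],method='Nelder-Mead',options=dict(initial_simplex=[[484,-264,np.radians(a)],[490,-264,np.radians(a)],[484,-258,np.radians(a)],[484,-264,np.radians(a+4)]])) for a in (-38,-34,-30)),key=lambda r:r.fun)
    print(c,best.fun,best.x[:2],np.degrees(best.x[2]))
    mm=((p.sum(2)<(140 if c=='top' else 120))&(abs(W[...,2])<20)&(abs(W[...,1]-200)<170)&(abs(W[...,0]-440)<130)).astype(np.uint8)
    n,l,st,ce=cv2.connectedComponentsWithStats(mm);k=1+st[1:,4].argmax()
    print('mat',st[k],cv2.minAreaRect(W[l==k][:,:2].astype(np.float32)))
print(plan([484,-264,256],56),plan([484,-264,256],-124))
E
```

```text
<stdin>:13: RuntimeWarning: overflow encountered in scalar negative
Traceback (most recent call last):
  File "h.py", line 13, in proj
    K=cams.get_calibration(c);p=np.array(K['R'])@np.array(X,float)+np.array(K['t'])
ValueError: time passes only in moves, steps and waits
```

View pics/mask.png

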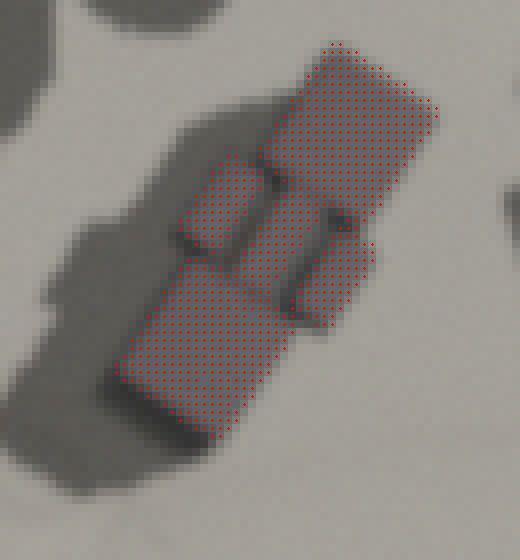

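The mask follows the grey cover exactly: far end at about top (397,196), near end (375,241), with tabs either side of (388,220). I'll cache the calibration and fit it.

```bash
python3 - <<'E'
s=open('h.py').read().replace("K=cams.get_calibration(c)","K=cal(c)").replace("def world","import functools\n@functools.lru_cache(None)\ndef cal(c): return cams.get_calibration(c)\ndef world",1)
open('h.py','w').write(s)
E
cat > fit.py <<'E'
from h import *
from scipy.optimize import minimize
H=[]
def outline(x,y,ps,z):
    b=[(-75,-24),(-18,-24),(-18,-33.5),(18,-33.5),(18,-24),(75,-24),(75,24),(18,24),(18,33.5),(-18,33.5),(-18,24),(-75,24)]
    b=np.array(b);c,s=np.cos(ps),np.sin(ps)
    return np.c_[b@np.array([[c,s],[-s,c]])+[x,y],np.full(12,z)]
for c,zlo in (('top',76),('scene',79)):
    d=np.load(c+'0.npy');p=np.load(c+'0p.npy').astype(int);W=cloud(c,d)
    m=((W[...,1]<-180)&(W[...,1]>-345)&(W[...,0]>360)&(W[...,0]<570)&(W[...,2]>zlo)&(W[...,2]<100)).astype(np.uint8)
    def f(q):
        o=np.array([proj(c,P) for P in outline(q[0],q[1],q[2],85)])
        im=np.zeros((400,640),np.uint8);cv2.fillPoly(im,[np.round(o*16).astype(np.int32)],1,shift=4)
        return -float((im&m).sum())/float((im|m).sum())
    best=min((minimize(f,[484,-264,np.radians(a)],method='Nelder-Mead',options=dict(initial_simplex=[[484,-264,np.radians(a)],[490,-264,np.radians(a)],[484,-258,np.radians(a)],[484,-264,np.radians(a+4)]])) for a in (-38,-34,-30)),key=lambda r:r.fun)
    print(c,best.fun,best.x[:2],np.degrees(best.x[2]))
    mm=((p.sum(2)<(140 if c=='top' else 120))&(abs(W[...,2])<20)&(abs(W[...,1]-200)<170)&(abs(W[...,0]-440)<130)).astype(np.uint8)
    n,l,st,ce=cv2.connectedComponentsWithStats(mm);k=1+st[1:,4].argmax()
    print('mat',st[k],cv2.minAreaRect(W[l==k][:,:2].astype(np.float32)))
print(plan([484,-264,256],56),plan([484,-264,256],-124))
E
python3 fit.py
```

```text
top -0.8725182863113897 [ 483.34189243 -265.3182013 ] -34.792876467001975
mat [ 193  206   82   57 3420] ((449.5603942871094, 202.60891723632812), (233.42123413085938, 143.654296875), 80.791748046875)
scene -0.889367816091954 [ 481.84937986 -259.85603852] -34.01540352080475
mat [ 199  266  105   82 4342] ((447.72137451171875, 207.89559936523438), (230.4551239013672, 148.48272705078125), 80.53804016113281)
(array([-2.427e+02, -3.973e+02,  3.000e-01]), array([-0.    ,  0.    , -2.2814])) (array([-2.427e+02, -3.973e+02,  3.000e-01]), array([0.    , 0.    , 0.8602]))
```

Emit:
apply_moves([
  [[-241, -397, 20, 0, 0, -2.275], [-241, -397, 20, 0, 0, -2.275], [-241, -397, 20, 0, 0, -2.275], [-241, -397, 20, 0, 0, -2.275], [-241, -397, 20, 0, 0, -2.275], [-241, -397, 20, 0, 0, -2.275], [-241, -397, 20, 0, 0, -2.275], [-241, -397, 20, 0, 0, -2.275], [-241, -397, 20, 0, 0, -2.275], [-241, -397, 20, 0, 0, -2.275], [-241, -397, 20, 0, 0, -2.275], [-241, -397, 20, 0, 0, -2.275], [-241, -397, 20, 0, 0, -2.275], [-241, -397, 20, 0, 0, -2.275], [-241, -397, 20, 0, 0, -2.275], [-241, -397, 20, 0, 0, -2.275], [-241, -397, 20, 0, 0, -2.275], [-241, -397, 20, 0, 0, -2.275]],
], claw=85)

```text
time_s: 2.6
eef_pos: [484.2, -265.8, 236.3]
eef_rot: [2.781, 1.461, 0.0]
wrist_force: [-0.6, 0.3, -0.0]
opening: 0.993
```

```bash
python3 - <<'E'
from h import *
print(plan([483,-263,120],55.6),sensors.get_obs()['joint_pos'])
p,d=cams.grab_frame('top');save('top1.png',cv2.resize(p[150:300,300:480],None,fx=4,fy=4))
p,d=cams.grab_frame('scene');save('scene1.png',cv2.resize(p[80:260,300:540],None,fx=3,fy=3))
E
```

```text
(array([  1.7,  -2.6, 116.3]), array([ 0.0001, -0.    , -0.0029])) [ 1.03158889  0.52398961 -0.90095569  1.72000663  0.45095137  1.11969004
  0.96114152]
```

View pics/scene1.png

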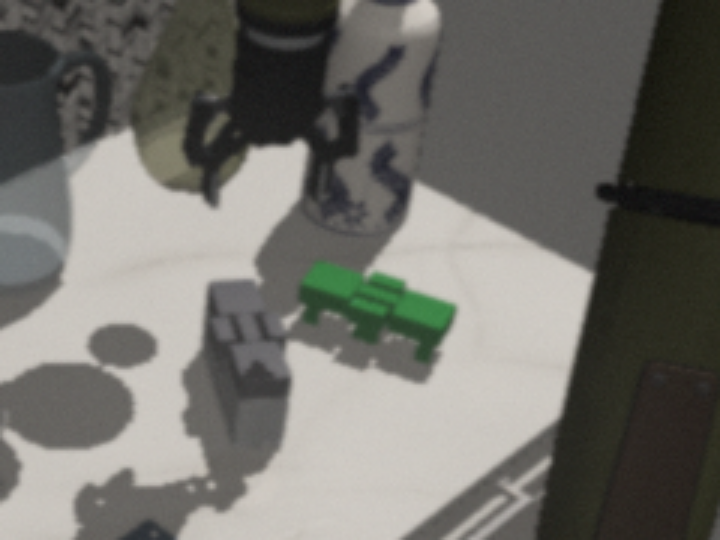

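View pics/top1.png

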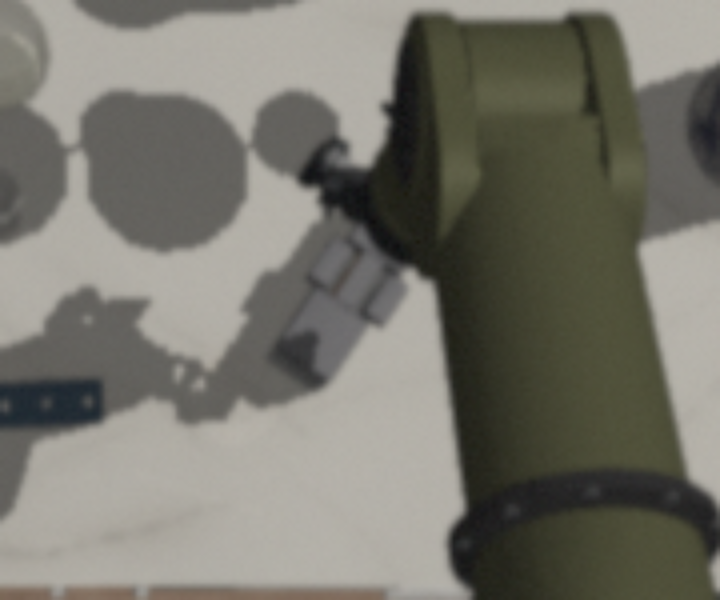

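Gripper hangs above the box (top crop ~(365,210)); the jaws' line runs across the cover. The grey cover is undisturbed, with the green one beside it at scene crop (380,305). Descending.

Emit:
apply_moves([
  [[1, -2, 40, 0, 0, 0], [1.5, -2.5, 80, 0, 0, 0], [1.5, -2.5, 110, 0, 0, 0], [1.5, -2.5, 118, 0, 0, 0], [1.5, -2.5, 118, 0, 0, 0], [1.5, -2.5, 118, 0, 0, 0]],
])

```text
time_s: 3.3
eef_pos: [484.0, -263.1, 119.6]
eef_rot: [2.778, 1.465, 0.002]
wrist_force: [-1.4, 0.2, -0.0]
opening: 0.994
```

```bash
python3 - <<'E'
from h import *
print(plan([483,-263,80],55.6),sensors.get_obs()['eef_pos'])
p,d=cams.grab_frame('scene');save('scene2.png',cv2.resize(p[120:240,340:480],None,fx=5,fy=5))
p,d=cams.grab_frame('top');save('top2.png',cv2.resize(p[170:260,340:460],None,fx=6,fy=6))
E
```

```text
(array([-0.5, -0.9, 39.6]), array([ 0.0018, -0.0005,  0.0003])) [ 483.96184068 -263.11419535  119.6488171 ]
```

View pics/scene2.png

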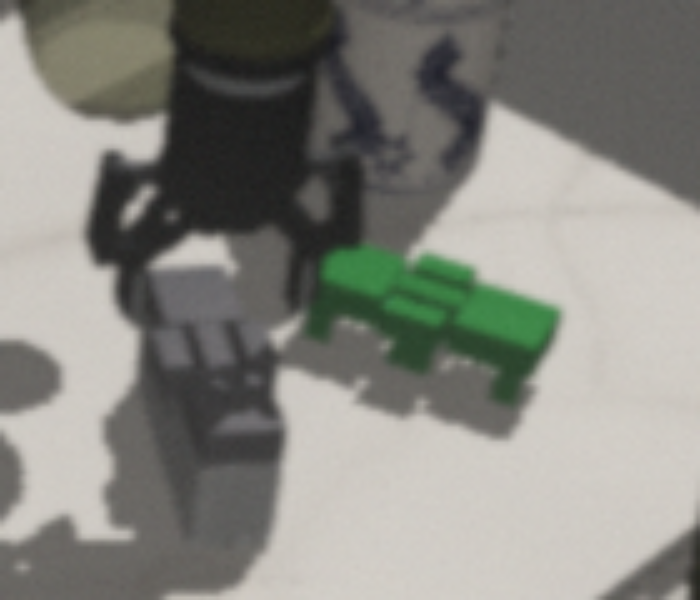

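View pics/top2.png

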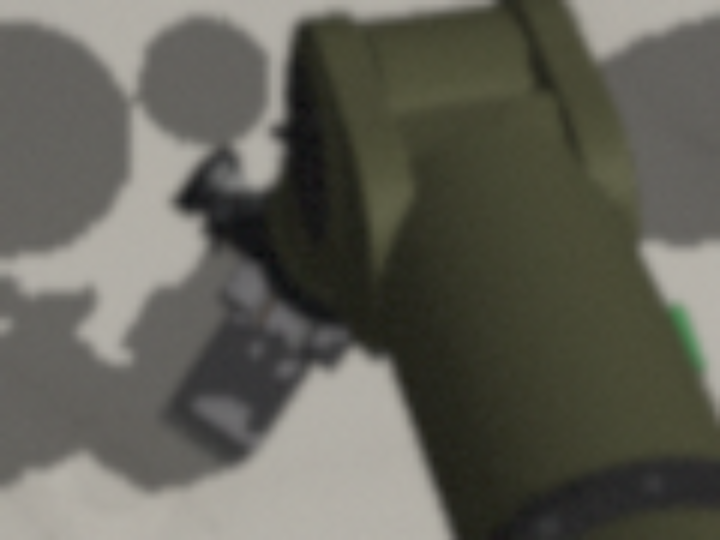

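Jaws straddle the tabs (scene crop fingers at (130,300) and (300,290)); the green one is clear of the right finger. Going down to tab height.

Emit:
apply_moves([
  [[-0.5, -0.5, 10, 0, 0, 0], [-0.5, -0.5, 20, 0, 0, 0], [-0.5, -0.5, 30, 0, 0, 0], [-0.5, -0.5, 37, 0, 0, 0], [-0.5, -0.5, 40, 0, 0, 0], [-0.5, -0.5, 40, 0, 0, 0], [-0.5, -0.5, 40, 0, 0, 0]],
])

```text
time_s: 4.1
eef_pos: [482.4, -263.1, 78.4]
eef_rot: [-2.778, -1.466, -0.0]
wrist_force: [0.2, -0.1, 1.0]
opening: 0.995
```

```bash
python3 - <<'E'
from h import *
p,d=cams.grab_frame('scene');save('scene3.png',cv2.resize(p[120:240,340:480],None,fx=5,fy=5))
s=sensors.get_obs();print(s['eef_pos'],s['wrist_force'],s['torque'])
E
```

```text
[ 482.51614714 -263.1944533    78.50267404] [ 0.01747519  0.69670069 -0.76582126] [0.0651373  0.02295068 0.02393844]
```

View pics/scene3.png

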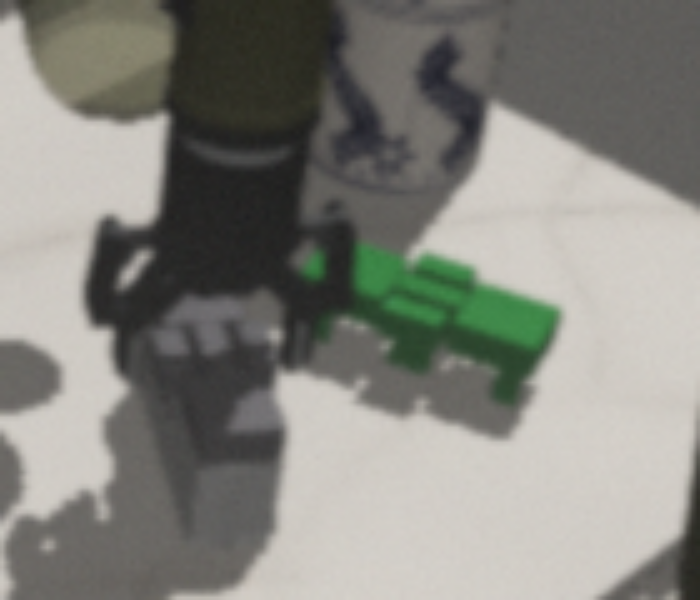

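Jaws straddle the tabs (crop (140,340) and (270,340)). Squeezing.

Emit:
apply_moves([
  [[0, 0, 0, 0, 0, 0], [0, 0, 0, 0, 0, 0], [0, 0, 0, 0, 0, 0], [0, 0, 0, 0, 0, 0], [0, 0, 0, 0, 0, 0], [0, 0, 0, 0, 0, 0]],
], claw=62)

```text
time_s: 4.75
eef_pos: [482.6, -263.3, 78.8]
eef_rot: [2.778, 1.466, 0.001]
wrist_force: [-1.1, 0.0, 6.1]
opening: 0.724
```

Emit:
apply_moves([
  [[0, 0, 0, 0, 0, 0], [0, 0, 0, 0, 0, 0], [0, 0, 0, 0, 0, 0], [0, 0, 0, 0, 0, 0], [0, 0, 0, 0, 0, 0], [0, 0, 0, 0, 0, 0], [0, 0, 0, 0, 0, 0], [0, 0, 0, 0, 0, 0]],
], claw=44)

```text
time_s: 5.55
eef_pos: [482.6, -263.6, 79.4]
eef_rot: [2.777, 1.465, 0.0]
wrist_force: [-3.1, 0.7, 13.3]
opening: 0.6
```

```bash
python3 - <<'E'
from h import *
p,d=cams.grab_frame('scene');save('scene4.png',cv2.resize(p[120:240,340:480],None,fx=5,fy=5))
s=sensors.get_obs();print(s['eef_pos'],s['wrist_force'],s['torque'],s['opening']*85.4)
E
```

```text
[ 482.60372743 -263.53104664   79.41358804] [-4.11596776  0.94008218 12.12595185] [-0.04816077  0.63083379  0.0266337 ] 51.44813331170455
```

View pics/scene4.png

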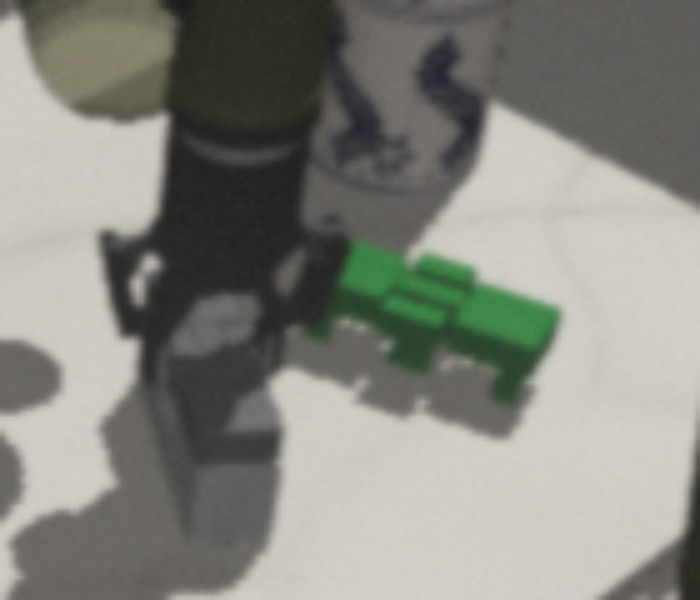

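Opening ~51–53 mm: both tabs are home. Lifting slowly.

Emit:
apply_moves([
  [[0, 0, -1, 0, 0, 0], [0, 0, -3, 0, 0, 0], [0, 0, -5, 0, 0, 0], [0, 0, -7, 0, 0, 0], [0, 0, -9, 0, 0, 0], [0, 0, -11, 0, 0, 0], [0, 0, -13, 0, 0, 0], [0, 0, -15, 0, 0, 0], [0, 0, -15, 0, 0, 0]],
])

```text
time_s: 6.5
eef_pos: [482.3, -263.3, 93.6]
eef_rot: [2.778, 1.466, 0.0]
wrist_force: [-0.5, -1.2, -1.3]
opening: 0.595
```

```bash
python3 - <<'E'
from h import *
p,d=cams.grab_frame('scene');save('scene5.png',cv2.resize(p[120:240,340:480],None,fx=5,fy=5))
s=sensors.get_obs();print(s['eef_pos'],s['wrist_force'],s['torque'],s['opening']*85.4)
E
```

```text
[ 482.26912505 -263.34435398   93.46171307] [ 0.76506189 -1.16352843 -1.30447297] [-0.04608811  0.06575092  0.02190947] 51.33850509394888
```

View pics/scene5.png

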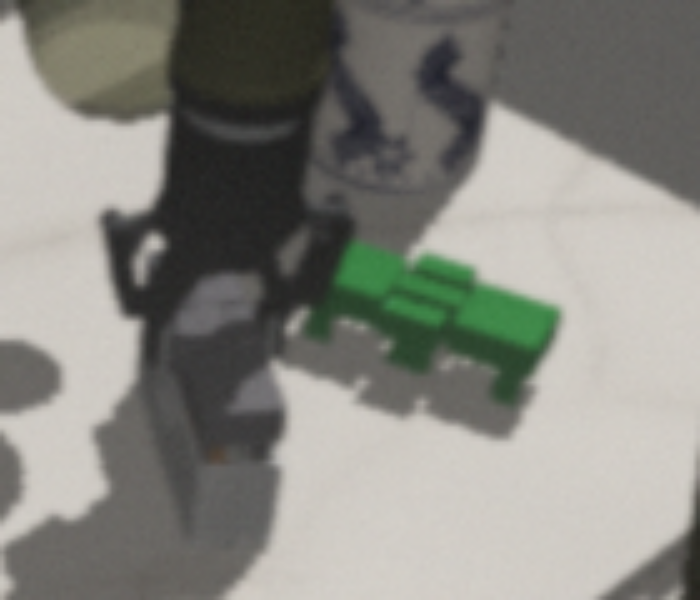

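Cover is up with the box left standing: gap and corks show at crop (225,450), and the load of −1.3 N matches the cover's weight. Going on up.

Emit:
apply_moves([
  [[0, 0, -4, 0, 0, 0], [0, 0, -8, 0, 0, 0], [0, 0, -12, 0, 0, 0], [0, 0, -16, 0, 0, 0], [0, 0, -20, 0, 0, 0], [0, 0, -25, 0, 0, 0], [0, 0, -32, 0, 0, 0], [0, 0, -42, 0, 0, 0], [0, 0, -54, 0, 0, 0], [0, 0, -68, 0, 0, 0], [0, 0, -84, 0, 0, 0], [0, 0, -98, 0, 0, 0], [0, 0, -106, 0, 0, 0], [0, 0, -108, 0, 0, 0], [0, 0, -108, 0, 0, 0]],
])

```text
time_s: 8.05
eef_pos: [482.2, -263.3, 201.4]
eef_rot: [2.778, 1.466, -0.0]
wrist_force: [0.8, -0.8, -1.8]
opening: 0.603
```

```bash
python3 - <<'E'
from h import *
p,d=cams.grab_frame('scene');save('scene6.png',cv2.resize(p[60:240,300:500],None,fx=3,fy=3))
s=sensors.get_obs();print(s['eef_pos'],s['wrist_force'],s['opening']*85.4,s['joint_pos'])
print(plan([449,205,200],9))
for u,v in [(298,200)]: print(proj('top',[545,8,44]))
E
```

```text
[ 481.96370519 -263.28416011  200.96590787] [ 0.41080587  0.1600615  -1.78191886] 50.96254095734814 [ 1.01480722  0.55514245 -0.87963728  1.77795772  0.48921417  1.04363722
  0.92487279]
(array([ 367.9, -291.6,    1. ]), array([-4.000e-04,  5.000e-04,  8.138e-01]))
(np.float64(296.7955787241708), np.float64(201.1301515229073))
```

View pics/scene6.png

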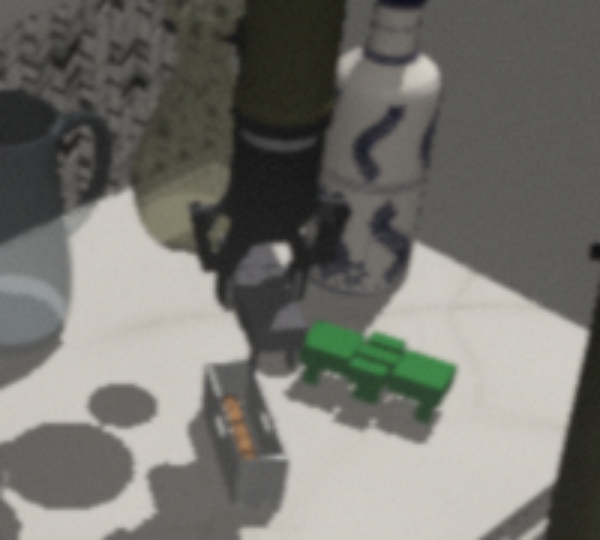

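Box is open with corks inside (crop (240,425)), and the cover hangs level in the jaws. Traversing in two calls.

Emit:
apply_moves([
  [[8, -6, 0, 0, 0, 0.02], [20, -16, 0, 0, 0, 0.045], [36, -29, 0, 0, 0, 0.08], [54, -43, 0, 0, 0, 0.12], [72, -57, 0, 0, 0, 0.16], [90, -71, 0, 0, 0, 0.2], [108, -86, 0, 0, 0, 0.24], [126, -100, 0, 0, 0, 0.28], [144, -114, 0, 0, 0, 0.32], [160, -127, 0, 0, 0, 0.355], [174, -138, 0, 0, 0, 0.385], [182, -144, 0, 0, 0, 0.4], [184, -146, 0, 0, 0, 0.407], [184, -146, 0, 0, 0, 0.407]],
])

```text
time_s: 9.5
eef_pos: [465.3, -28.8, 200.9]
eef_rot: [-3.017, -0.876, 0.001]
wrist_force: [-0.4, -0.6, -2.4]
opening: 0.599
```

```bash
python3 - <<'E'
from h import *
p,d=cams.grab_frame('scene');save('scene7.png',p)
s=sensors.get_obs();print(s['eef_pos'],s['wrist_force'],s['opening']*85.4,s['joint_pos'])
print(plan([449,205,200],9))
E
```

```text
[465.42616629 -29.39327506 200.95364111] [ 0.44973666 -1.0837979  -0.89157467] 51.17104792984657 [ 0.58887908  0.40394122 -0.80531204  1.97900761  0.36750971  0.90921731
  0.15725545]
(array([ 111.5, -206.8,    0.9]), array([-1.000e-04,  8.000e-04,  4.072e-01]))
```

View pics/scene7.png

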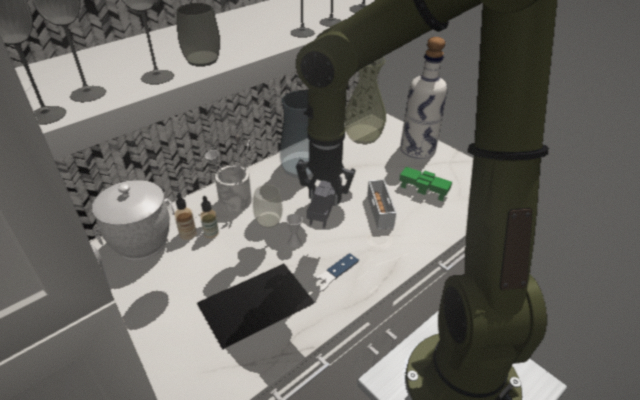

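Cover is held level at (322,200), over and clear of the jigger; the mat is at (255,305).

Emit:
apply_moves([
  [[4, -7, 0, 0, 0, 0.02], [10, -18, 0, 0, 0, 0.045], [18, -34, 0, 0, 0, 0.08], [28, -52, 0, 0, 0, 0.12], [39, -72, 0, 0, 0, 0.16], [50, -93, 0, 0, 0, 0.2], [61, -114, 0, 0, 0, 0.24], [72, -134, 0, 0, 0, 0.28], [83, -154, 0, 0, 0, 0.32], [93, -173, 0, 0, 0, 0.355], [102, -190, 0, 0, 0, 0.385], [108, -201, 0, 0, 0, 0.4], [111, -206, 0, 0, 0, 0.407], [111.5, -207, 0, 0, 0, 0.407], [111.5, -207, 0, 0, 0, 0.407]],
])

```text
time_s: 11.05
eef_pos: [449.4, 204.7, 201.1]
eef_rot: [3.131, 0.246, -0.001]
wrist_force: [0.6, -0.6, -1.9]
opening: 0.601
```

```bash
python3 - <<'E'
from h import *
p,d=cams.grab_frame('scene');save('scene8.png',cv2.resize(p[160:380,150:400],None,fx=3,fy=2.7))
W=cloud('scene',d)
q,dt=cams.grab_frame('top');save('top8.png',cv2.resize(q[150:300,150:350],None,fx=4,fy=4))
s=sensors.get_obs();e=s['eef_pos'];print(e,s['wrist_force'],s['opening']*85.4)
# tongue bottoms: lowest grey points near tool, above 30
for n,WW in (('scene',W),('top',cloud('top',dt))):
    m=(np.hypot(WW[...,0]-e[0],WW[...,1]-e[1])<90)&(WW[...,2]>40)&(WW[...,2]<215)
    print(n,m.sum(),np.percentile(WW[m][:,2],[0.5,2,5,10,50]))
print(plan([449,205,60],9))
E
```

```text
[449.42722396 204.47624598 201.13347654] [-1.3775107   0.15294077 -2.27349787] 50.83301152438511
scene 1333 [156.71077519 160.41453851 166.70702042 183.88041982 204.96277083]
top 132 [184.88321278 190.35088818 197.23347328 203.23065732 207.36301185]
(array([ -0.3,  -0.7, 141.1]), array([ 0.0006,  0.0004, -0.0012]))
```

View pics/scene8.png

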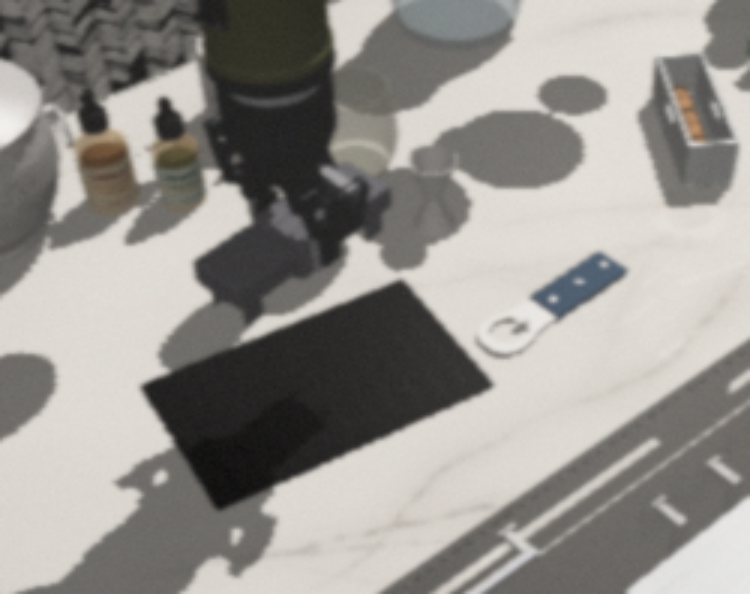

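View pics/top8.png

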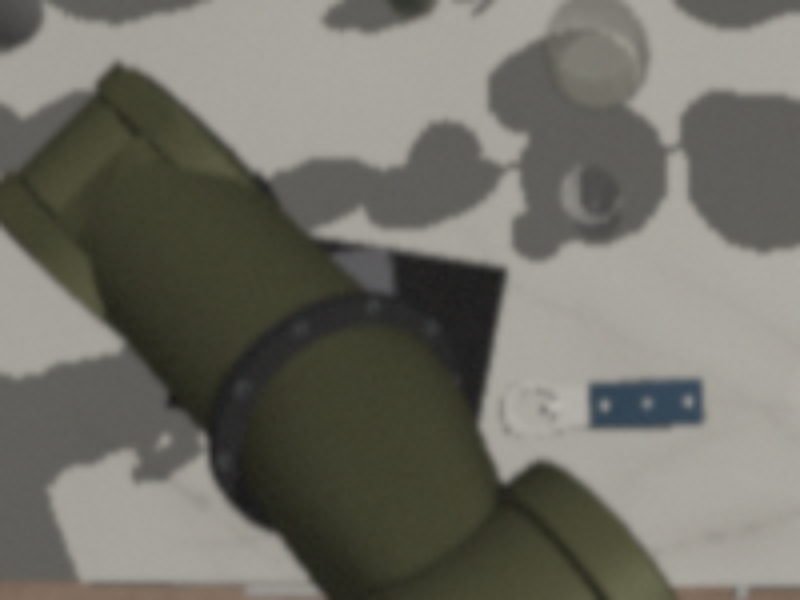

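Cover held level, long axis along the mat and over it; jigger, tumbler, opener and box are all in their places. TCP should be about 50 at touchdown (offset 4.4 above the cover's origin). Descending.

Emit:
apply_moves([
  [[0, 0, 10, 0, 0, 0], [0, 0, 25, 0, 0, 0], [0, 0, 43, 0, 0, 0], [0, 0, 61, 0, 0, 0], [0, 0, 79, 0, 0, 0], [0, 0, 97, 0, 0, 0], [0, 0, 115, 0, 0, 0], [0, 0, 128, 0, 0, 0], [0, 0, 136, 0, 0, 0], [0, 0, 140, 0, 0, 0], [0, 0, 142, 0, 0, 0], [0, 0, 142, 0, 0, 0], [0, 0, 142, 0, 0, 0]],
])

```text
time_s: 12.45
eef_pos: [449.5, 205.7, 59.7]
eef_rot: [-3.132, -0.246, -0.001]
wrist_force: [-0.9, 0.6, -1.3]
opening: 0.599
```

```bash
python3 - <<'E'
from h import *
p,d=cams.grab_frame('scene');save('scene9.png',cv2.resize(p[180:360,170:330],None,fx=4,fy=3.3))
s=sensors.get_obs();print(s['eef_pos'],s['wrist_force'],s['opening']*85.4)
E
```

```text
[449.4773407  205.724456    59.76728095] [-0.13304418  0.07680168 -0.96773561] 51.35289074488902
```

View pics/scene9.png

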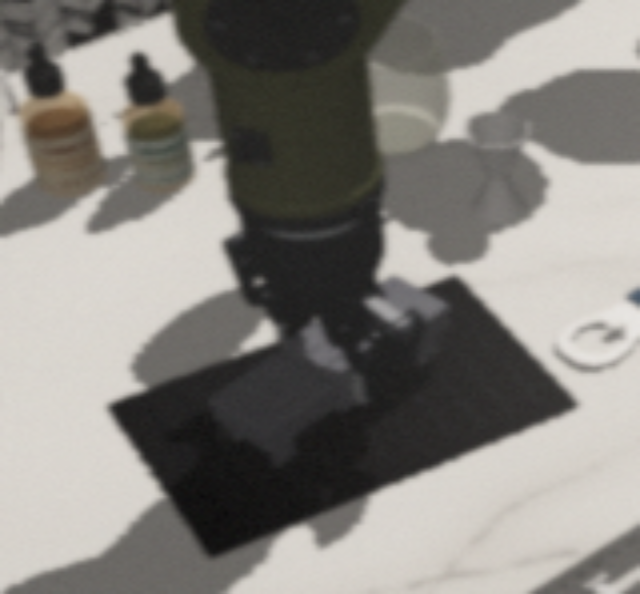

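Cover is just over the middle of the mat. Final descent in small steps.

Emit:
apply_moves([
  [[0, 0, 1.5, 0, 0, 0], [0, 0, 3, 0, 0, 0], [0, 0, 4.5, 0, 0, 0], [0, 0, 6, 0, 0, 0], [0, 0, 7, 0, 0, 0], [0, 0, 7.5, 0, 0, 0], [0, 0, 8, 0, 0, 0], [0, 0, 8, 0, 0, 0]],
])

```text
time_s: 13.3
eef_pos: [449.2, 205.6, 51.2]
eef_rot: [-3.132, -0.246, 0.0]
wrist_force: [0.2, -0.2, -1.8]
opening: 0.6
```

Emit:
apply_moves([
  [[0, 0, 0.5, 0, 0, 0], [0, 0, 0.5, 0, 0, 0], [0, 0, 1, 0, 0, 0], [0, 0, 1, 0, 0, 0]],
])

```text
time_s: 13.7
eef_pos: [449.3, 205.6, 50.5]
eef_rot: [3.132, 0.246, 0.001]
wrist_force: [-0.4, -0.5, 2.4]
opening: 0.595
```

Touchdown (+2.4 N at TCP 50.5, as predicted). Opening gently.

Emit:
apply_moves([
  [[0, 0, 0.3, 0, 0, 0], [0, 0, 0.3, 0, 0, 0], [0, 0, 0.3, 0, 0, 0], [0, 0, 0.3, 0, 0, 0], [0, 0, 0.3, 0, 0, 0]],
], claw=62)

```text
time_s: 14.2
eef_pos: [449.2, 205.6, 49.9]
eef_rot: [-3.132, -0.246, 0.0]
wrist_force: [-0.1, 0.2, -1.7]
opening: 0.725
```

Emit:
apply_moves([
  [[0, 0, 0, 0, 0, 0], [0, 0, 0, 0, 0, 0], [0, 0, 0, 0, 0, 0], [0, 0, 0, 0, 0, 0], [0, 0, 0, 0, 0, 0], [0, 0, 0, 0, 0, 0], [0, 0, 0, 0, 0, 0]],
], claw=85)

```text
time_s: 14.9
eef_pos: [449.2, 205.6, 50.0]
eef_rot: [-3.132, -0.246, 0.0]
wrist_force: [-1.5, 0.4, 0.4]
opening: 0.994
```

```bash
python3 - <<'E'
from h import *
p,d=cams.grab_frame('scene');save('scene10.png',cv2.resize(p[180:360,170:330],None,fx=4,fy=3.3))
s=sensors.get_obs();print(s['eef_pos'],s['wrist_force'],s['opening']*85.4)
E
```

```text
[449.20562738 205.62766037  49.9954887 ] [-0.57936846  0.09050283 -0.73595315] 84.97638800523325
```

View pics/scene10.png

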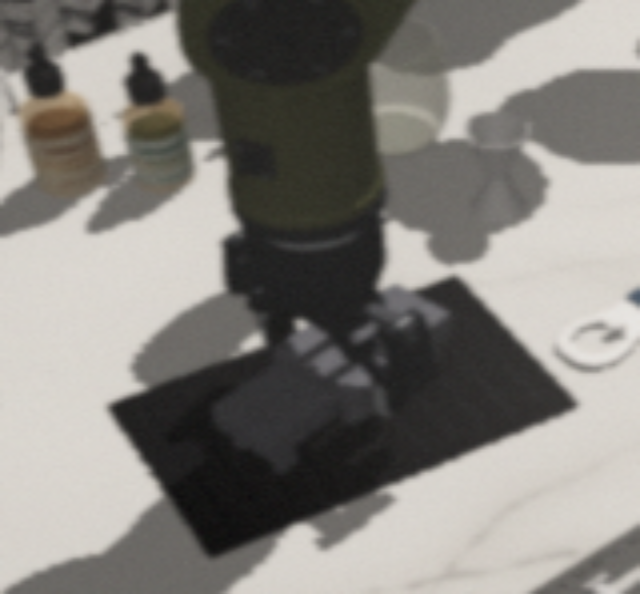

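Cover stands on the mat with both tabs sprung out and the fingers clear. Raising straight up.

Emit:
apply_moves([
  [[0, 0, -4, 0, 0, 0], [0, 0, -10, 0, 0, 0], [0, 0, -18, 0, 0, 0], [0, 0, -28, 0, 0, 0], [0, 0, -42, 0, 0, 0], [0, 0, -60, 0, 0, 0], [0, 0, -80, 0, 0, 0], [0, 0, -105, 0, 0, 0], [0, 0, -130, 0, 0, 0], [0, 0, -150, 0, 0, 0], [0, 0, -160, 0, 0, 0], [0, 0, -160, 0, 0, 0], [0, 0, -160, 0, 0, 0], [0, 0, -160, 0, 0, 0]],
])

```text
time_s: 16.35
eef_pos: [448.7, 205.2, 209.1]
eef_rot: [3.131, 0.246, -0.003]
wrist_force: [-0.4, -0.0, 0.1]
opening: 0.999
```

```bash
python3 - <<'E'
from h import *
p,d=cams.grab_frame('scene');save('scene11.png',cv2.resize(p[150:370,150:420],None,fx=2.8,fy=2.7))
W=cloud('scene',d)
m=(abs(W[...,0]-449)<60)&(abs(W[...,1]-205)<110)&(W[...,2]>45)&(W[...,2]<70)
t=m&(W[...,2]>50);X=W[t];print(m.sum(),np.percentile(X[:,2],[5,50,95]),cv2.minAreaRect(X[:,:2].astype(np.float32)))
A=np.c_[X[:,:2],np.ones(len(X))];co=np.linalg.lstsq(A,X[:,2],rcond=None)[0];print('tilt',co[:2])
for n in ['jigger','tumbler','opener','cork_box','bar_mat','cover']:
    for r in finder.look_for('scene',n)[:2]:
        u,v=r['bbox'][:2];print(n,np.round(r['bbox']),round(r['conf'],2),np.round(world('scene',u,v,d[int(v),int(u)])))
s=sensors.get_obs();print(s['time_s'],s['eef_pos'],s['wrist_force'])
E
```

```text
1283 [51.62728783 55.5588321  58.52782557] ((449.266845703125, 207.66285705566406), (69.41988372802734, 151.96092224121094), 6.984294414520264)
tilt [ 0.00784196 -0.00025736]
jigger [293. 234.  15.  35.] 0.83 [544.  12.  38.]
jigger [261. 299.  18.  18.] 0.73 [416. 207.  48.]
tumbler [269. 206.  21.  42.] 0.94 [628.  22.  87.]
opener [332. 273.  52.  38.] 0.84 [395.   5.   6.]
cork_box [381. 207.  29.  55.] 0.58 [ 477. -260.   23.]
bar_mat [256. 305. 119.  87.] 0.59 [429. 215.  21.]
cover [253. 295.  58.  57.] 0.77 [442. 213.  42.]
cover [422. 184.  47.  29.] 0.68 [ 451. -404.   49.]
16.7 [449.09539596 205.65392736 209.72257658] [-0.40092593 -0.55004115  0.8700198 ]
```

View pics/scene11.png

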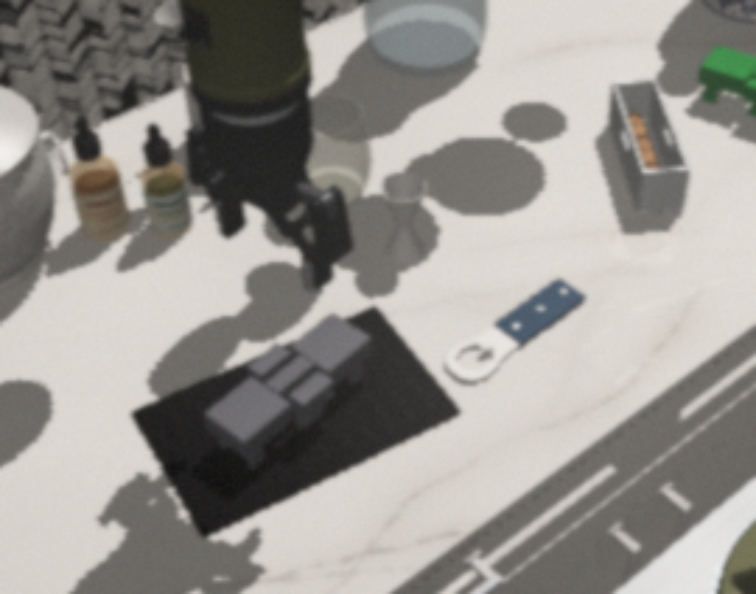

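The cover stands in the middle of the mat at crop (285,385): width over tabs about 67–69 mm, top at about 56 mm, tilt under 0.01 rad. All other things are in place, so I'm handing in.

```bash
python3 -c "
from bench import ticket; print(ticket.close_job())"
```

```text
the job is handed in; nothing more can be done
None
```

I opened the cork box by squeezing both tabs of the grey cover home, with the opening reading about 51 mm. I then lifted the cover straight off, carried it over and stood it on the bar mat. I raised the arm clear and handed the job in at about 17 s; no verdict was reported.

Last checks, from the scene camera:

| Check | Result |
|---|---|
| Cover position | about (449, 208) mm; the mat's centre is about (449, 205) mm |
| Cover stands level | top at about 56 mm (55–56 expected), tilt under 0.01 rad |
| Tabs sprung out | 69 mm measured across the tabs, against 67 mm at rest |
| Box | upright, no visible shift |
| Jigger, tumbler, opener | each within about 10 mm of its first reading, which is the detector's scatter |

- **Disagreements:** the detector gave one false "jigger" on a cover tab. In the first top view it also reported the box as a "tumbler". The picture showed both to be wrong.
- **Camera offset:** the two cameras differed by about 5 mm in y on the cover and the mat, so I used the mean.

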